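Lock the film tank, close it, take off the outer cap

ROBOT

A 6-joint arm with a two-finger parallel gripper is mounted at the origin on the work surface. World frame = base frame: x ahead of the robot, y to its left, z up, the work surface at z = 0. Lengths are in mm, angles in rad, forces in N, time in s.
With the tool pointing down it reaches from about 300 to 775 mm from the base axis. Payload 14.6 kg.
Tool frame: the origin (TCP) lies at the very end of the fingers, on their centre line; the grasp point (between the pads) lies 19 mm behind it (manip.grip_point_offset is the distance from the TCP to the grasp point, in mm); z points along the fingers, y is the line along which they close (so a half turn about z gives the same grasp; the last joint's range is limited). The gripper opens to 94 mm and grips with 3 to 60 N. Pads are 16 mm wide; open, the fingers measure 119 mm over their backs; the gripper's body (75 mm by 177 mm) begins 78 mm behind the grasp point.
Start: joints at [1.272, 0.3, 1.521, -0, 1.321, -0.067], TCP at [126.349, 535.28, 174.246] pointing down, gripper open.
Joint ranges: [-3.03, 3.03], [-0.79, 2.21], [0.23, 2.52], [-1.04, 4.18], [0, 3.07], [-2.55, 2.55]. Speed limits (rad/s): [2.22, 2.22, 2.57, 3.14, 3.14, 3.14].

INTERFACE

Orientations are given as [roll, pitch, yaw] about the fixed x, y, z axes, in that order (R = Rz(yaw) Ry(pitch) Rx(roll)).
In Python, from cell import telemetry, eyes, manip gives the robot as it stands.
- The arm moves only by the tool play_rows, never from a script. Its arguments are lists of equal length, an entry for each row: "translation": the shift along the world's x, y, z in m, a list of three; "yaw": the turn about the world's z in rad. A call has 1 to 12 rows; each row is the pose to reach, as a shift and turn from the pose commanded when the call began; what a row does not reach only later rows make up. A row lasts 1/8 s, in which the tool goes at most 62.5 mm and 10.7 degrees, less where a joint would pass 70% of its speed; a pose out of reach is approached as far as the arm can. A call with a gripper value outside its range is refused whole. "hand" is the opening, from 0 (shut) to 1 (fully open), set as the call begins (left out, the last holds). The fingers move at their own pace and stop on an object; "force" is the grip in N (left out, the last holds). Time passes only in rows, so rows that repeat a pose let the fingers close. It gives the time, the measured TCP pose, the force, the opening and the grip force at its end, in the units of the state.
- telemetry.read_state(): the state, without advancing time (a new reading comes with each control period).
- eyes.camera(name): name is "scene" or "top" or "wrist"; returns a dict with "pixels" (400x640x3 uint8, red, green, blue), "fx", "fy", "cx", "cy" (pixels), "cam_to_world" (4x4, takes a point from camera to world coordinates); the wrist camera has in their place "T_tool_cam" (4x4, takes a point from camera to tool coordinates, whose origin is the TCP and whose axes are the flange's). Camera axes: x right, y up, looking along -z (the intrinsics and any distortion apply to the point x, -y, -z); pixel columns grow to the right and rows downward; lengths in mm; the calibration is good to about 2 mm. A picture is of the moment at which its call begins: read the wrist's pose just before it. There is no depth.
- manip.sign_off(): hands the job in; it is judged then, once.
The state is a dict: "clock": time; "joints": joint angles; "qd": joint speeds; "effort": joint torques, N m; "eef_pos": TCP position; "eef_rot": TCP orientation; "wrist_force": force on the tool from outside, world axes, zero at the start; "moment": the same for the moment, N m; "finger_gap": finger opening in mm; "finger_force": force on a finger pad.
Only numpy, scipy, OpenCV 4.12 (cv2) and the standard library are available. Lean on these libraries where they do the work, as an engineer would, in place of code of your own. Each camera call takes 0.05 s, during which the arm holds its last target. There are 200 camera calls.

TASK

Get the film developing tank ready for pouring: first swing the keeper bar fully shut across its foot. Then carry the two nested lids together (the inner lid's neck carries both) and seat them gently and squarely on the tank; then lift off the outer cap alone until it is wholly above the neck, with the inner funnel lid staying fully seated. Finish while holding the cap level and still up there in the gripper; do not put it down, and leave the other things on the table where they are.

Things in the scene. Friction and masses are not known exactly. Their poses are not given: they have to be found in the camera images.
- keeper (a joint): keeper bar's hinge angle, rad: 0 = shut (across the front of the tank, over its foot, against a stop), grows to 1.5 as the free end swings out to the stand's -x side, clockwise from above. Starts open at 0.75 to 1.2. Light friction keeps it where it is left; at about 0.07 it must be pushed over a sprung pin (some 4 N at the post), which then snaps up behind it
- keeper_grip (a point): upright round steel post at the keeper bar's free end: 16 mm across, on the 14 mm wide bar (bar top 30 mm, post top 90 mm above the table). The point is on the post's axis, 60 mm above the table, 145 mm from the hinge axis. Shut, the post is 103 mm from the tank's axis
- keeper_hinge (a point): point on the vertical hinge axis of the keeper bar, 60 mm above the table; turned as the stand: from here the shut bar runs along the stand's -y, and the open bar at angle q along (-sin q, -cos q) in the stand's x, y
- stand: fixed aluminium base plate, 210 x 210 x 10 mm, with a low ring that locates the tank. Origin on the table under the tank's axis (the plate's centre is 5 mm off to -x and -y); x, y along its edges; the keeper bar shuts along its -x side (hinge at x -58, y +60 mm; post shut at x -58, y -85 mm)
- tank_rim (a point): centre of the open mouth of the black round tank standing loose in the stand: 92 mm outside, 85 mm inside, 80 mm tall on the 10 mm plate (rim 90 mm above the table), with a foot flange 116 mm across, 8 mm thick; z up
- lid_neck (a point): inner funnel lid's neck, upright round tube 24 mm across; the point is on its axis, mid of the 34 mm standing above the cap's collar (top 17 mm above, lid's underside 77 below). Rim flange, 100 mm across, rests on the tank's rim: its underside is 63 mm below the point; under it a plug 80 mm across (foot tapered to 72), 14 deep, enters the tank. Starts on the table. About 160 g. z up
- cap_collar (a point): outer cap's raised round collar, 46 mm across, 22 tall; the point is its centre. The cap's flat top, 111 mm across, is 11 mm below the point, its lower edge 34 mm below. It rests loosely on the funnel lid, whose neck comes up through it (hole 30 mm): nested, the point is 28 mm below lid_neck. It comes along when the lid is carried by its neck. About 110 g. z up
- film_can_a: film can (25 mm across, 51 tall), bystander; origin under its centre
- film_can_b: second film can like the first, bystander
- reel: white film spool lying flat (84 mm across, 44 tall), bystander
- core_tube: black tube on a small round foot (40 mm across, 90 tall), bystander
- chem_bottle: amber bottle (68 mm across, 190 tall), bystander
- beaker: clear beaker (80 mm across, 110 tall), bystander
- scissors: scissors lying flat (about 175 mm long, 8 thick), bystander
There are look-alikes about, which are no part of the job. Leave any green or turquoise look-alike of the part that bears cap_collar alone.

How it is judged (in metres and radians):
On the way, in this order (a step that is already met when the one before it is completed fails the run):
1. the keeper bar is swung shut into its detent, before the lids are picked up (value of joint keeper below 0.04 rad and distance of lid_neck from where it was at the start of the episode below 0.02 m), for 0.2 s.
2. the two lids, still nested, sit fully home on the tank with the keeper bar shut (z of lid_neck in the frame of tank_rim between 0.06 and 0.066 m and horizontal distance between lid_neck and tank_rim below 0.008 m and angle between the z axis of lid_neck and the z axis of tank_rim, either way round below 0.06 rad and z of cap_collar in the frame of lid_neck below -0.024 m and value of joint keeper below 0.04 rad), for 0.2 s.
At the end, for the whole second after the job is handed in: Keeper within 0.04 rad of shut; tank within 12 mm; funnel lid seated (height 3 mm, centre 8 mm, square 0.06 rad), still, not touched; cap held by the fingers (over 1 N), its lower edge above the neck top, level within 0.2 rad, still, clear of lid and tank (z of lid_neck in the frame of tank_rim between 0.06 and 0.066 m and horizontal distance between lid_neck and tank_rim below 0.008 m and angle between the z axis of lid_neck and the z axis of tank_rim, either way round below 0.06 rad and value of joint keeper below 0.04 rad and distance of tank_rim from where it was at the start of the episode below 0.012 m and z of cap_collar in the frame of lid_neck above 0.051 m and height (world z) of cap_collar above 0.195 m and angle between cap_collar's own z axis and vertical below 0.2 rad and contact force between the fingers and outer_cap above 1 N and contact force between each of outer_cap, the fingers and funnel_lid below 0.1 N and contact force between outer_cap and tank below 0.1 N and linear speed of outer_cap below 0.03 m/s and linear speed of funnel_lid below 0.02 m/s); the arm keeps its last pose, push and grip.
It fails at once if the lids come apart, or the inner lid comes up with the cap and drops, while the inner lid is not seated on the tank (z of cap_collar in the frame of lid_neck above -0.02 m and (z of lid_neck in the frame of tank_rim above 0.067 m or horizontal distance between lid_neck and tank_rim above 0.012 m)).
It fails at once if the lids are dropped or slammed on the tank (faster than 0.35 m/s in the last 10 mm) (horizontal distance between lid_neck and tank_rim below 0.012 m and z of lid_neck in the frame of tank_rim below 0.073 m and linear speed of funnel_lid above 0.35 m/s).
It fails at once if the tank is tipped (over 0.15 rad) or shoved (over 20 mm) (angle between tank_rim's own z axis and vertical above 0.15 rad or distance of tank_rim from where it was at the start of the episode above 0.02 m).
It fails at once if a bystander is moved more than 30 mm (distance of any of film_can_a, film_can_b, reel, core_tube, chem_bottle, beaker, scissors from where it was at the start of the episode above 0.03 m).
It also fails if it takes over 64 s, if anything falls off the work surface, if the arm or the gripper's body presses on something with over 40 N, if the wrist force passes 120 N, or if a joint passes its speed limit or range.

## Working session

There is one attempt and no reset: what is moved stays moved. The work goes in short steps, Python scripts to look and compute and a tool call to move; the robot and the scene stay as the last step left them, time stands still between calls to the robot, and variables do not carry over. Pictures are saved under pics/ and viewed, at most 10 in all, crops included, and the job is handed in when it is done.

Besides the shell and the picture viewer there is one more tool, called as a command line: name --pt "numbers of a row" for each row, then --argument value for the rest. play_rows: Moves the arm, as the interface text tells. Its arguments: {"type":"object","properties":{"translation":{"type":"array","items":{"type":"array","items":{"type":"number"}}},"yaw":{"type":"array","items":{"type":"number"}},"hand":{"type":"number"},"force":{"type":"number"}},"required":["translation","yaw"]}

```bash
mkdir -p pics
cat > h.py <<'E'
import numpy as np,cv2
from cell import telemetry,eyes,manip
def grab(n,f):
    c=eyes.camera(n); cv2.imwrite('pics/'+f,c['pixels'][:,:,::-1]); 
    np.savez('pics/'+f+'.npz',**{k:np.array(v) for k,v in c.items()}); return c
def load(f): return dict(np.load('pics/'+f+'.npz',allow_pickle=True))
def ray(c,u,v):
    M=c['cam_to_world']; d=M[:3,:3]@np.array([(u-c['cx'])/c['fx'],-(v-c['cy'])/c['fy'],-1]); return M[:3,3],d
def atz(c,u,v,z):
    o,d=ray(c,u,v); return o+d*(z-o[2])/d[2]
def proj(c,p):
    M=c['cam_to_world']; q=M[:3,:3].T@(np.array(p)-M[:3,3]); return c['cx']+c['fx']*q[0]/-q[2], c['cy']-c['fy']*q[1]/-q[2]
E
python3 - <<'E'
from h import *
for n in ('top','scene'):
    c=grab(n,n+'0.png'); print(n,[k for k in c],c['fx'],c['cx'],c['cy'],np.round(c['cam_to_world'],3).tolist())
print(telemetry.read_state())
E
```

```text
top ['pixels', 'fx', 'fy', 'cx', 'cy', 'cam_to_world'] 445.7184758639921 328.14165548593763 195.09080904030893 [[0.001, 0.995, -0.104, 382.733], [-1.0, 0.001, -0.0, 5.228], [-0.0, 0.104, 0.995, 1474.981], [0.0, 0.0, 0.0, 1.0]]
scene ['pixels', 'fx', 'fy', 'cx', 'cy', 'cam_to_world'] 479.74086280625716 318.6576011807693 195.80069826594638 [[-0.35, -0.542, 0.764, 1429.002], [0.936, -0.181, 0.3, 346.132], [-0.024, 0.82, 0.571, 749.907], [0.0, 0.0, 0.0, 1.0]]
{'clock': 0.1, 'joints': array([ 1.27239776e+00,  3.00404959e-01,  1.52153863e+00,  9.06348574e-06,
        1.32068495e+00, -6.66161919e-02]), 'qd': array([ 0.00120958, -0.00085234, -0.00192406, -0.00099867, -0.00155788,
       -0.00168717]), 'effort': array([ 3.60776845e-03, -5.32643402e+01, -3.53289235e+01,  7.10548251e-02,
        2.33801227e-02, -1.57870609e-04]), 'eef_pos': array([126.27064925, 535.02926835, 173.74057997]), 'eef_rot': array([-3.14055965e+00, -7.77156830e-05,  2.90980799e+00]), 'wrist_force': array([ 0.00991324, -0.90768483,  0.28914576]), 'moment': array([ 0.01513432,  0.05051811, -0.00781141]), 'finger_force': 0.0, 'finger_gap': 94.06649907981136}
```

View pics/top0.png

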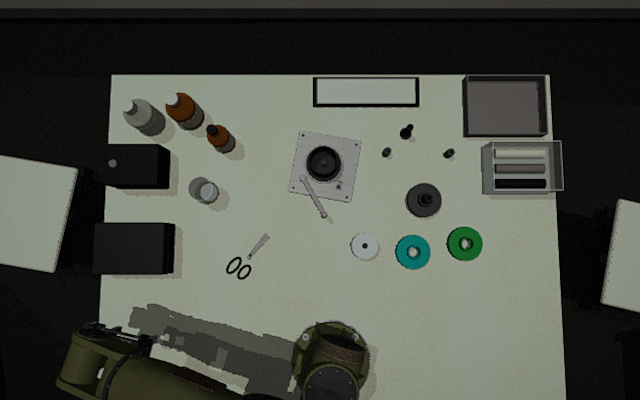

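View pics/scene0.png

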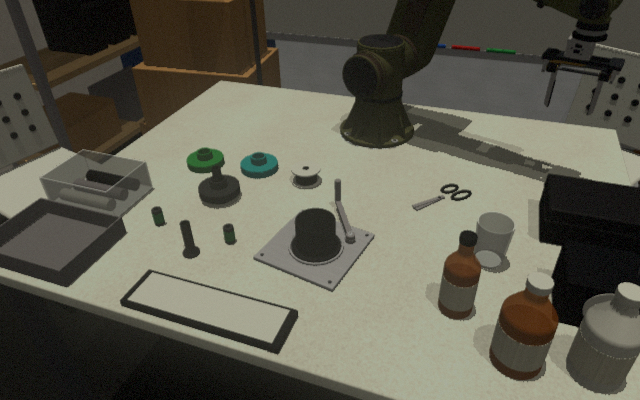

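The top view shows the stand and tank at about (323,163), with the keeper bar running from about (305,180) to its post near (324,215). The reel is at (364,246) and the beaker at (207,192).

There are three lid-like things: dark nested lids at (423,200), turquoise at (413,252) and green at (464,243). The dark pair fits, because a neck rises through its collar and the other two are the excluded colours. I'll confirm that in a crop.

Run:
```python
from h import *
a=load('top0.png');b=load('scene0.png')
def crop(c,x0,y0,w,h,s): 
    im=c['pixels'][y0:y0+h,x0:x0+w,::-1]; im=cv2.convertScaleAbs(im,alpha=1.8,beta=10); return cv2.resize(im,None,fx=s,fy=s,interpolation=cv2.INTER_CUBIC)
A=crop(a,280,120,200,75+45,4); B=crop(b,180,140,200,150,4)
# top: 4x origin (280,120); scene 2.. below
B=cv2.resize(B,(160,120)) if 0 else B[:0]
cv2.imwrite('pics/c1.png',A)
S=crop(b,180,140,200,150,4); cv2.imwrite('pics/c2.png',S)
```

```text
(no output)
```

View pics/c1.png

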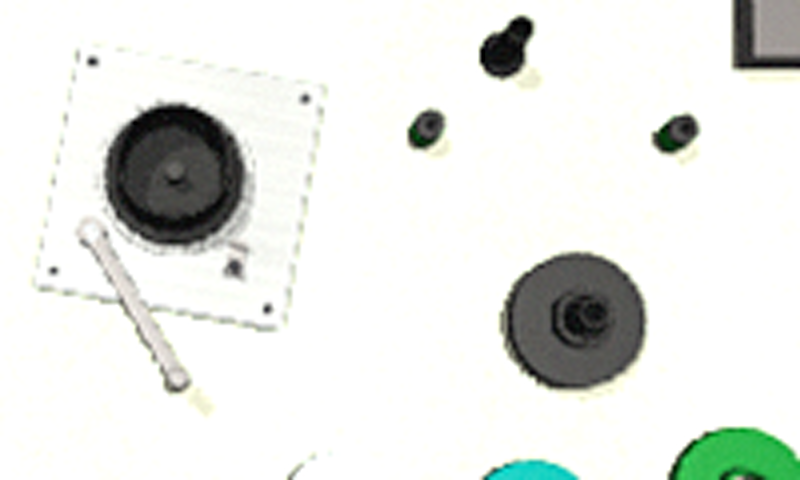

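View pics/c2.png

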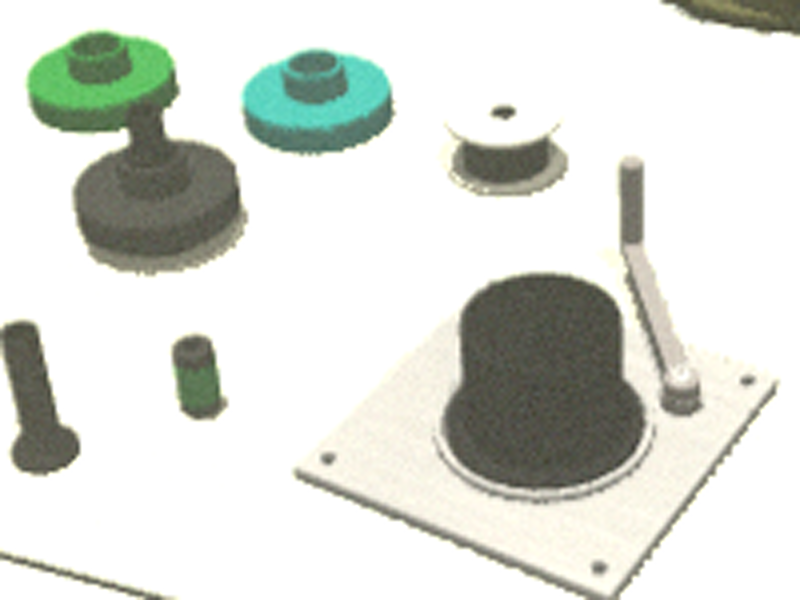

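The crops confirm it. The dark pair (top pixel 423,200) has a neck through its collar, while turquoise and green are bare caps. The keeper hinge is at about (302,177) and the post at (324,214).

```bash
cat >> h.py <<'E'
from scipy.optimize import least_squares
def P1(x,y): return 280+(x+.5)/4-.5,120+(y+.5)/4-.5
def P2(x,y): return 180+(x+.5)/4-.5,140+(y+.5)/4-.5
E
python3 - <<'E'
from h import *
a=load('top0.png');b=load('scene0.png')
R=lambda p:np.round(p,1)
cs=[atz(a,*P1(*p),10) for p in [(78,45),(327,88),(285,330),(36,288)]]
for p in cs: print('corner',R(p))
m=np.mean(cs,0); print('plate ctr',R(m),[R(np.linalg.norm(cs[i]-cs[i-1])) for i in range(4)])
print('rim top',R(atz(a,*P1(175,173),90)))
print('rim scene', R(atz(b,*P2(541,315),90)))
print('hinge',R(atz(a,*P1(90,230),40)),'post top',R(atz(a,*P1(177,377),90)),R(atz(b,*P2(631,160),90)))
print('cap',R(atz(a,*P1(575,319),66)),'neck top',R(atz(a,*P1(594,313),94)),R(atz(b,*P2(147,103),94)))
# scene plate corners
for p in [(776,382),(612,600),(296,473)]: print('sc corner',R(atz(b,*P2(*p),10)))
print('reel',R(atz(a,364,246,44)))
E
```

```text
corner [751.8 103.4  10. ]
corner [ 715.3 -105.2   10. ]
corner [512.1 -69.2  10. ]
corner [546.7 136.6  10. ]
plate ctr [631.5  16.4  10. ] [np.float64(207.8), np.float64(211.8), np.float64(206.4), np.float64(208.6)]
rim top [628.9  20.9  90. ]
rim scene [632.7  22.5  90. ]
hinge [590.8  90.5  40. ] post top [468.2  19.   90. ] [464.4  19.2  90. ]
cap [ 516.1 -296.5   66. ] neck top [ 518.1 -305.4   94. ] [ 505.6 -306.3   94. ]
sc corner [552.5 140.7  10. ]
sc corner [754.  106.3  10. ]
sc corner [719.6 -96.9  10. ]
reel [ 368.6 -108.7   44. ]
```

play_rows --pt "0.035 -0.045 0.03" --pt "0.07 -0.09 0.06" --pt "0.105 -0.135 0.09" --pt "0.14 -0.18 0.12" --pt "0.175 -0.225 0.15" --pt "0.21 -0.27 0.17" --pt "0.245 -0.315 0.17" --pt "0.28 -0.36 0.17" --pt "0.315 -0.405 0.17" --pt "0.35 -0.45 0.17" --pt "0.374 -0.49 0.17" --pt "0.374 -0.515 0.17" --yaw '[-0.03,-0.06,-0.1,-0.13,-0.17,-0.2,-0.23,-0.27,-0.3,-0.33,-0.37,-0.41]' --hand 0

```text
clock: 1.6
eef_pos: [501.1, 18.3, 343.1]
eef_rot: [-3.14, -0.002, 2.497]
wrist_force: [-0.3, -0.6, -0.2]
finger_gap: 0.3
finger_force: 0.0
```

play_rows --pt "0 0 0" --pt "0 0 0" --yaw '[0,0]'

```text
clock: 1.85
eef_pos: [500.2, 20.9, 344.2]
eef_rot: [3.141, -0.0, 2.501]
wrist_force: [0.6, 0.9, 0.8]
finger_gap: 0.4
finger_force: 0.0
```

```bash
cat >> h.py <<'E'
from scipy.spatial.transform import Rotation
def wrist(f):
    s=telemetry.read_state(); c=grab('wrist',f)
    T=np.eye(4);T[:3,:3]=Rotation.from_euler('xyz',s['eef_rot']).as_matrix();T[:3,3]=s['eef_pos']
    c['cam_to_world']=T@np.array(c['T_tool_cam']); np.savez('pics/'+f+'.npz',**{k:np.array(v) for k,v in c.items()}); return c,s
E
python3 - <<'E'
from h import *
c,s=wrist('w1.png'); print(s['clock'],s['eef_pos'],s['eef_rot'],s['joints'],c['fx'],np.round(c['T_tool_cam'],2).tolist(),[k for k in c])
im=cv2.imread('pics/w1.png'); cv2.imwrite('pics/w1b.png',cv2.convertScaleAbs(im,alpha=1.6,beta=10))
E
```

```text
1.85 [500.21694855  20.94023277 344.24367993] [ 3.14148443e+00 -1.16734510e-04  2.50081845e+00] [-3.14256575e-02  1.18076443e-01  1.35349308e+00  1.56327559e-04
  1.67005692e+00 -9.61432283e-01] 322.66783413509427 [[-0.0, 0.97, 0.25, 71.14], [1.0, 0.0, -0.0, 0.13], [-0.0, 0.25, -0.97, -210.25], [0.0, 0.0, 0.0, 1.0]] ['pixels', 'fx', 'fy', 'cx', 'cy', 'T_tool_cam', 'cam_to_world']
```

View pics/w1b.png

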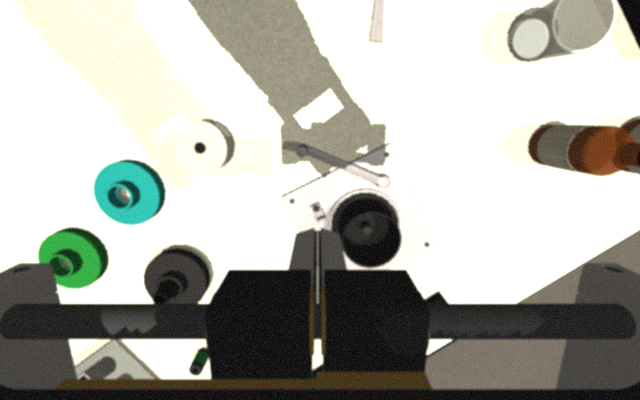

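The wrist view shows the tank mouth centred near (366,228), the hinge cap at about (384,181) and the post end near (303,150). The dark lids are at about (176,280), with the neck top near (166,291). I'll project my estimates into this view and fit each feature by segmentation.

Run:
```python
from h import *
c=load('w1.png'); R=lambda p:np.round(p,1)
for n,p in dict(rim=(631,21.5,90),hinge=(588,90,40),post90=(466,19,90),post30=(466,19,30),neck=(512,-306,94),cap=(512,-306,66),plate=(631.5-5.8+5.8,16.4,10)).items(): print(n,R(proj(c,p)))
print('rim',R(atz(c,366,228,90)),'hinge',R(atz(c,384,181,40)),'post',R(atz(c,303,150,90)),'neck',R(atz(c,166,291,94)))
im=cv2.imread('pics/w1.png')
A=cv2.convertScaleAbs(cv2.resize(im[120:270,270:430],None,fx=3.5,fy=3.5,interpolation=cv2.INTER_CUBIC),alpha=2.2,beta=10)
im2=cv2.resize(im[230:320,130:230],None,fx=3.5,fy=3.5,interpolation=cv2.INTER_CUBIC);im2=cv2.convertScaleAbs(im2,alpha=3,beta=10)
o=np.zeros((525,560+350,3),np.uint8)[:, :]; o[:,:560]=A; o[:315,560:]=im2
cv2.imwrite('pics/w1c.png',cv2.resize(o,(800,int(525*800/910))))
```

```text
rim [368.3 237.3]
hinge [383.4 182.6]
post90 [301.4 151.2]
post30 [303.2 147.6]
neck [156.9 297.7]
cap [164.9 288.7]
plate [359.1 223.1]
rim [616.5  27.2  90. ] hinge [586.5  92.3  40. ] post [465.9  21.9  90. ] neck [ 512.1 -286.3   94. ]
```

View pics/w1c.png

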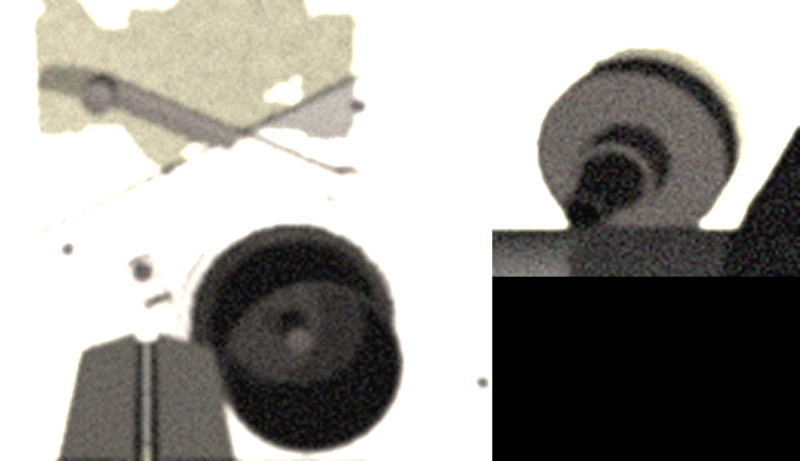

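play_rows --pt "-0.03 0.02 -0.03" --pt "-0.057 0.037 -0.07" --pt "-0.057 0.037 -0.12" --pt "-0.057 0.037 -0.17" --pt "-0.057 0.037 -0.22" --pt "-0.057 0.037 -0.26" --pt "-0.057 0.037 -0.285" --pt "-0.057 0.037 -0.297" --pt "-0.057 0.037 -0.297" --yaw '[-0.1,-0.2,-0.3,-0.3,-0.3,-0.3,-0.3,-0.3,-0.3]'

```text
clock: 3.02
eef_pos: [443.3, 57.7, 47.3]
eef_rot: [-3.141, -0.0, 2.201]
wrist_force: [0.0, -0.7, 0.5]
finger_gap: 0.4
finger_force: 0.0
```

Run:
```python
import numpy as np
h=np.array([586.5,91.5])
for a in range(209,262,6):
    r=np.radians(a); u=np.array([np.cos(r),np.sin(r)]); t=np.array([-u[1],u[0]])
    p=h+143*u-18*t; y=r+np.pi/2-np.pi; print(a,np.round(p-[443,58]),np.round(y-2.2,2))
```

```text
209 [ 10. -20.] -0.12
215 [ 16. -34.] -0.02
221 [ 24. -47.] 0.09
227 [ 33. -59.] 0.19
233 [ 43. -70.] 0.3
239 [ 54. -80.] 0.4
245 [ 67. -88.] 0.51
251 [ 80. -96.] 0.61
257 [  94. -102.] 0.71
```

play_rows --pt "0.005 -0.01 0" --pt "0.01 -0.02 0" --pt "0.013 -0.027 0" --pt "0.016 -0.034 0" --pt "0.02 -0.04 0" --pt "0.024 -0.047 0" --pt "0.028 -0.053 0" --pt "0.033 -0.059 0" --pt "0.043 -0.07 0" --pt "0.054 -0.08 0" --pt "0.067 -0.088 0" --pt "0.067 -0.088 0" --yaw '[-0.05,-0.08,-0.04,0,0.04,0.09,0.14,0.19,0.3,0.4,0.51,0.51]'

```text
clock: 4.53
eef_pos: [511.0, -31.7, 47.5]
eef_rot: [3.141, 0.001, 2.707]
wrist_force: [-0.4, 0.4, 0.4]
finger_gap: 0.4
finger_force: 0.0
```

Run:
```python
from h import *
c=grab('top','t2.png'); R=lambda p:np.round(p,1)
im=c['pixels'][130:230,270:370,::-1]; cv2.imwrite('pics/t2c.png',cv2.convertScaleAbs(cv2.resize(im,None,fx=5,fy=5,interpolation=cv2.INTER_CUBIC),alpha=1.6))
```

play_rows --pt "0.007 -0.004 0" --pt "0.013 -0.008 0" --pt "0.02 -0.011 0" --pt "0.027 -0.014 0" --pt "0.027 -0.014 0" --yaw '[0.05,0.1,0.15,0.2,0.2]'

```text
clock: 5.2
eef_pos: [537.2, -44.7, 47.4]
eef_rot: [3.142, 0.0, 2.907]
wrist_force: [0.0, 0.7, -0.2]
finger_gap: 0.7
finger_force: 0.0
```

play_rows --pt "0.002 -0.0005 0" --pt "0.004 -0.001 0" --pt "0.006 -0.0015 0" --pt "0.006 -0.0015 0" --yaw '[0.02,0.04,0.06,0.06]'

```text
clock: 5.7
eef_pos: [543.5, -46.2, 47.2]
eef_rot: [3.142, 0.0, 2.97]
wrist_force: [-0.6, -0.9, 0.6]
finger_gap: 0.5
finger_force: 0.0
```

Run:
```python
from h import *
c=grab('scene','s3.png'); d=grab('top','t3.png')
f=lambda c,x,y,w,h,s:cv2.convertScaleAbs(cv2.resize(c['pixels'][y:y+h,x:x+w,::-1],None,fx=s,fy=s,interpolation=cv2.INTER_CUBIC),alpha=1.7)
o=np.hstack([f(c,230,130,160,160,2.5),f(d,270,120,100,100,4)]); cv2.imwrite('pics/c3.png',o)
```

```text
(no output)
```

View pics/c3.png

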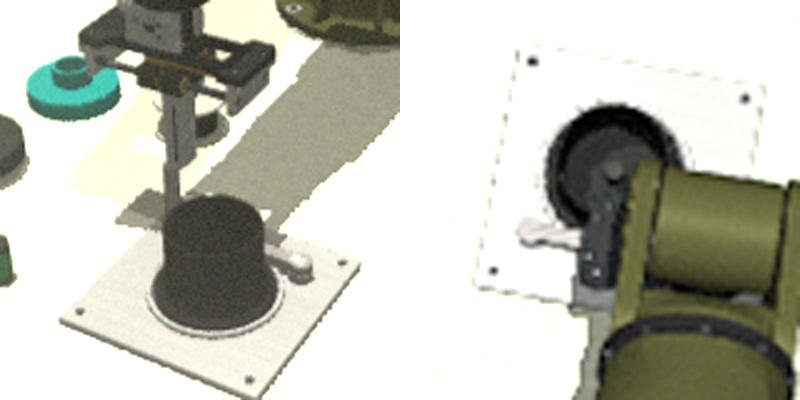

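The bar has followed and is nearly shut: in the left crop the hinge is at (300,265), with the bar passing behind the tank. I'll push on until there is resistance.

play_rows --pt "0.002 -0.0004 0" --pt "0.004 -0.0008 0" --pt "0.004 -0.0008 0" --yaw '[0,0,0]'

```text
clock: 6.18
eef_pos: [547.5, -47.0, 47.2]
eef_rot: [3.142, 0.0, 2.97]
wrist_force: [-0.2, 0.4, -0.0]
finger_gap: 0.2
finger_force: 0.0
```

play_rows --pt "0.002 -0.0004 0" --pt "0.004 -0.0008 0" --pt "0.004 -0.0008 0" --yaw '[0,0,0]'

```text
clock: 6.55
eef_pos: [548.6, -47.3, 46.8]
eef_rot: [-3.141, -0.007, 2.97]
wrist_force: [-20.4, 2.9, 11.4]
finger_gap: 0.6
finger_force: 10.0
```

play_rows --pt "-0.015 0.002 0" --pt "-0.03 0.004 0" --pt "-0.03 0.004 0.04" --pt "-0.03 0.004 0.09" --pt "-0.03 0.004 0.14" --pt "-0.02 -0.01 0.19" --pt "0.01 -0.04 0.23" --pt "0.04 -0.07 0.27" --pt "0.07 -0.093 0.285" --pt "0.07 -0.093 0.285" --pt "0.07 -0.093 0.285" --yaw '[0,0,0,0,0,0,0,0,0,0,0]' --hand 0.6

```text
clock: 7.92
eef_pos: [621.0, -140.5, 331.6]
eef_rot: [3.141, -0.001, 2.97]
wrist_force: [0.0, 1.0, 0.3]
finger_gap: 56.3
finger_force: 0.0
```

Run:
```python
from h import *
c,s=wrist('w4.png'); print(s['clock'],s['eef_pos'],s['eef_rot'][2])
R=lambda p:np.round(p,1)
for n,p in dict(rim=(629.5,22,90),post=(559,-52,90),neck=(514,-303,94),cap=(514,-303,66)).items(): print(n,R(proj(c,p)))
im=cv2.imread('pics/w4.png'); cv2.imwrite('pics/w4b.png',cv2.convertScaleAbs(cv2.resize(im,(800,500),interpolation=cv2.INTER_CUBIC),alpha=2.2,beta=10))
```

```text
7.925 [ 621.02396596 -140.46995678  331.56062587] 2.969878860336246
rim [432.7 157.1]
post [373.6 115. ]
neck [183.9 113.9]
cap [191.7 114.2]
```

View pics/w4b.png

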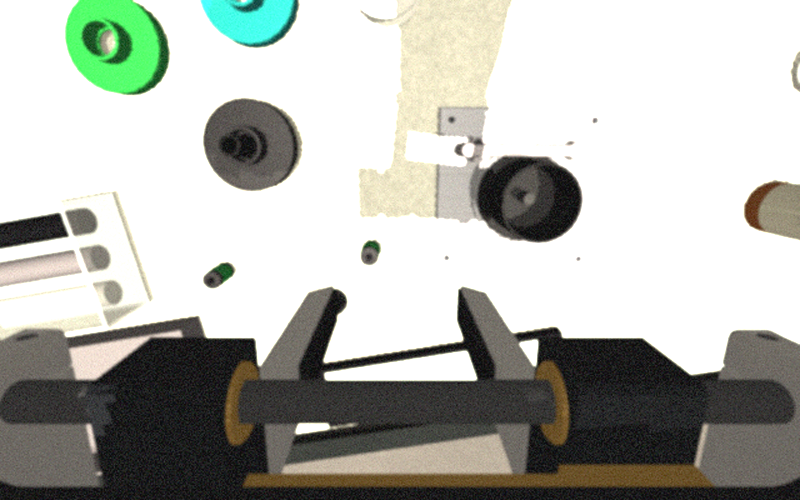

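This view shows the shut keeper with its post at display (462,149), the tank mouth at about (535,199) and the lids at (250,143), with the neck top at (231,145). I'll fit circles to these for precise centres.

```bash
cat >> h.py <<'E'
def fitcirc(c,seed,z,r,thr,p0,sector=None):
    g=cv2.GaussianBlur(cv2.cvtColor(c['pixels'],cv2.COLOR_RGB2GRAY),(3,3),0)
    m=(g<thr).astype(np.uint8); n,l=cv2.connectedComponents(m,connectivity=4); b=(l==l[seed[1],seed[0]]).astype(np.uint8)
    k=max(cv2.findContours(b,0,cv2.CHAIN_APPROX_NONE)[0],key=len)[:,0].astype(float)
    W=np.array([atz(c,u,v,z)[:2] for u,v in k]); cam=np.array(c['cam_to_world'])[:2,3]
    p=np.array(p0,float)
    for i in range(6):
        d=W-p; o=(p-cam)/np.linalg.norm(p-cam); sel=((d@o)>0.1*r)&(abs(np.hypot(*d.T)-r)<(12 if i<3 else 4))
        if sector: sel&=sector(d)
        s=least_squares(lambda q:np.hypot(*(W[sel]-q).T)-r,p,loss='soft_l1'); p=s.x
    rf=least_squares(lambda q:np.hypot(*(W[sel]-q[:2]).T)-q[2],[*p,r]).x
    return np.round(p,1),sel.sum(),round(float(np.std(s.fun)),2),np.round(rf,1)
E
python3 - <<'E'
from h import *
c=load('w4.png')
g=cv2.cvtColor(c['pixels'],cv2.COLOR_RGB2GRAY)
print(g[158,380:480:3]); print(g[115,155:245:3])
for t in (40,50,60): print('rim',t,fitcirc(c,(445,165),90,46,t,(629,22)))
for t in (40,55,70): print('cap',t,fitcirc(c,(215,118),38,55.5,t,(514,-303)))
print(g[105:127,170:212:2])
for n,p in dict(neck=(514,-303,94),col=(514,-303,60)).items(): print(n,proj(c,p))
print('post',atz(c,369.6,119.2,90))
E
```

```text
[ 48   2   5   1   3   1   0   5  36  39  31  22  11  34  52  52  32  23
  18  16  11   6   1   9   4   6   4   0  28 162 171 173 182 206]
[208 207 169  31  37  34  37  20   4   9   0   9  18   0   2   8   9  30
  12  13  33  41  41  39  39  42  40  12  57 133]
rim 40 (array([634.7,  18.4]), np.int64(86), 1.23, array([636.9,  21.8,  42.7]))
rim 50 (array([635. ,  18.9]), np.int64(86), 1.16, array([637.1,  22.2,  42.9]))
rim 60 (array([635.4,  19.2]), np.int64(85), 1.0, array([637. ,  22. ,  43.4]))
cap 40 (array([ 518. , -298.8]), np.int64(76), 1.56, array([ 514.2, -305.9,   48.6]))
cap 55 (array([ 516.5, -299.8]), np.int64(96), 1.4, array([ 515.8, -304.4,   51.6]))
cap 70 (array([ 516.6, -300.7]), np.int64(98), 1.23, array([ 515.9, -304.6,   52.3]))
[[36 35 31 34 40 35 37 29 20 12 16 28 20 29 29 35 27 11  8 18 31]
 [31 29 30 35 33 31 28 16 16  6 16 26 23 21 23 33 32 18 13 17 28]
 [32 34 32 32 36 24 22 18 15  9 18 22 21 11 16 24 34 29 11 14 20]
 [34 33 35 33 29 25 26 18 12  8 14 21  6  3 15 15 24 35 20 10 15]
 [35 29 36 30 20 15 23  8 15  9  4  7  5  6 11  9 20 32 16  2 15]
 [33 35 3
[... 595 characters left out ...]
 25  7  3  1  7  2 10 19 13  1  5  2  0 11 10 33 22 12]
 [39 33 37 27 10  7 11 11  8  9 16  7  5  8  8  9  0  7 28 23  6]
 [31 36 34 24 15 10  3  7  6 18 21  0  8 15  6  1  5 18 34 27  8]
 [39 37 31 38 23 16 11  6 14 25 15 10 12  0  0  2  6 15 31 14  1]
 [37 32 35 29 29 21 12 12 16 19 19  2  1  0 14 12 21 20 35  7  6]
 [40 40 33 34 35 24 25 22 16  8  0 14  5  5  0  8 18 30 32 14 10]
 [45 39 32 36 37 32 26 26 17 14  7 12 16 14  9 10 21 27 21 14 14]
 [39 38 31 32 32 29 28 38 17 10  6 17 11 20 17 12 29 37 19 12 13]]
neck (np.float64(183.8794695323105), np.float64(113.9283951077496))
col (np.float64(193.3132355363369), np.float64(114.29666651234825))
post [563.52425943 -58.0679943   90.        ]
```

Run:
```python
from h import *
c=load('w4.png')
for t in (90,110,130): print('rim',t,fitcirc(c,(445,165),90,46,t,(631,21)))
for t in (90,110,130): print('cap',t,fitcirc(c,(215,118),38,55.5,t,(515,-303)))
d=load('top0.png')
for t in (60,80,100): print('rim',t,fitcirc(d,(323,163),90,46,t,(631,21)),'cap',fitcirc(d,(415,200),38,55.5,t,(515,-303)))
```

```text
rim 90 (array([636. ,  20.3]), np.int64(86), 0.73, array([637.2,  22.2,  44.2]))
rim 110 (array([636.3,  20.7]), np.int64(87), 0.61, array([637.2,  22.1,  44.7]))
rim 130 (array([636.9,  21.5]), np.int64(86), 0.42, array([637.3,  22.1,  45.5]))
cap 90 (array([ 516.5, -301.4]), np.int64(98), 0.94, array([ 516. , -304.2,   53.1]))
cap 110 (array([ 516.4, -302.2]), np.int64(99), 0.8, array([ 516. , -304.4,   53.7]))
cap 130 (array([ 516.3, -302.9]), np.int64(98), 0.54, array([ 516. , -304.2,   54.4]))
rim 60 (array([637. ,  22.4]), np.int64(34), 1.42, array([632.4,  22.2,  49.8])) cap (array([ 516.4, -300.3]), np.int64(45), 1.52, array([ 518. , -304.4,   51.9]))
rim 80 (array([637.6,  24.5]), np.int64(33), 1.59, array([630.7,  22.2,  52.1])) cap (array([ 517.1, -301.8]), np.int64(46), 1.15, array([ 517.9, -303.9,   53.7]))
rim 100 (array([639.5,  22.9]), np.int64(30), 1.64, array([631.9,  21.9,  52.7])) cap (array([ 517.3, -303.8]), np.int64(45), 0.94, array([ 517.7, -304.4,   54.8]))
```

play_rows --pt "0.018 0.038 -0.02" --pt "0.035 0.075 -0.04" --pt "0.053 0.113 -0.06" --pt "0.07 0.15 -0.08" --pt "0.07 0.15 -0.08" --pt "0.07 0.15 -0.08" --yaw '[0,0,0,0,0,0]'

```text
clock: 8.72
eef_pos: [690.9, 9.1, 253.1]
eef_rot: [-3.142, 0.001, 2.97]
wrist_force: [-0.4, -0.3, -0.2]
finger_gap: 56.4
finger_force: 0.0
```

Run:
```python
from h import *
c,s=wrist('w5.png'); print(s['clock'],s['eef_pos'])
u=np.round(proj(c,(637,22,90))).astype(int); print(u,c['cam_to_world'][:3,3])
g=cv2.cvtColor(c['pixels'],cv2.COLOR_RGB2GRAY)
im=cv2.convertScaleAbs(c['pixels'][:,:,::-1],alpha=2.5,beta=10)
for th in np.linspace(0,6.28,60):
    q=proj(c,(637+46*np.cos(th),22+46*np.sin(th),90)); cv2.circle(im,(int(q[0]),int(q[1])),0,(0,0,255),-1)
cv2.imwrite('pics/w5b.png',im)
```

```text
8.725 [690.92784022   9.05787412 253.06704228]
[320 133] [620.76152106  21.35769927 463.25800006]
```

View pics/w5b.png

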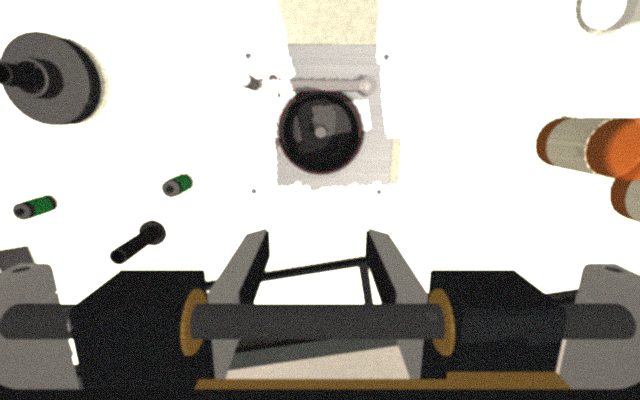

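The overlaid rim circle matches the tank mouth, which is centred near (320,131). The keeper bar lies shut from the hinge at (365,86) to the post at (255,83), parallel to the plate edge.

Run:
```python
from h import *
c=load('w5.png')
g=cv2.GaussianBlur(cv2.cvtColor(c['pixels'],cv2.COLOR_RGB2GRAY),(3,3),0)
for t in (50,80,110):
    P=[]
    for th in np.linspace(0,2*np.pi,180,endpoint=False):
        for r in np.arange(34,56,.25):
            u,v=proj(c,(637+r*np.cos(th),22+r*np.sin(th),90))
            if cv2.getRectSubPix(g,(1,1),(float(u),float(v)))[0,0]>t: P.append((637+r*np.cos(th),22+r*np.sin(th))); break
    P=np.array(P); f=least_squares(lambda q:np.hypot(*(P-q[:2]).T)-q[2],[637,22,46],loss='soft_l1'); print(t,len(P),np.round(f.x,1),np.std(f.fun).round(2))
b=np.array(atz(c,365,86,40));e=np.array(atz(c,255,83,60));print('hinge',b,'post',atz(c,252,83,90))
print('cap from w5', proj(c,(516,-304,94)))
```

```text
50 180 [636.   22.2  48.3] 1.31
80 112 [639.2  21.1  50.9] 1.21
110 60 [637.9  20.8  51.5] 1.02
hinge [592.40599553  86.49256553  40.        ] post [571.58973417 -42.34374747  90.        ]
cap from w5 (np.float64(1.491613043902987), np.float64(72.68564836943295))
```

play_rows --pt "-0.015 -0.045 0" --pt "-0.03 -0.095 0" --pt "-0.045 -0.145 0" --pt "-0.06 -0.195 0" --pt "-0.075 -0.245 -0.01" --pt "-0.09 -0.29 -0.02" --pt "-0.103 -0.325 -0.023" --pt "-0.103 -0.325 -0.023" --pt "-0.103 -0.325 -0.023" --yaw '[0,0,0,0,0,0,0,0,0]'

```text
clock: 9.9
eef_pos: [588.2, -315.8, 230.1]
eef_rot: [-3.141, 0.001, 2.969]
wrist_force: [0.3, 0.4, 0.0]
finger_gap: 56.6
finger_force: 0.0
```

Run:
```python
from h import *
c,s=wrist('w6.png'); print(s['clock'],s['eef_pos'],s['eef_rot'])
print(c['cam_to_world'][:3,3],proj(c,(516,-304,94)),proj(c,(516,-304,60)),proj(c,(516,-304,38)))
g=cv2.GaussianBlur(cv2.cvtColor(c['pixels'],cv2.COLOR_RGB2GRAY),(3,3),0)
for t in (60,90,120):
    P=[]
    for th in np.linspace(0,2*np.pi,180,endpoint=False):
        for r in np.arange(45,66,.25):
            u,v=proj(c,(516+r*np.cos(th),-304+r*np.sin(th),38))
            if cv2.getRectSubPix(g,(1,1),(float(u),float(v)))[0,0]>t: P.append((516+r*np.cos(th),-304+r*np.sin(th))); break
    P=np.array(P); f=least_squares(lambda q:np.hypot(*(P-q[:2]).T)-q[2],[516,-304,55],loss='soft_l1'); print(t,len(P),np.round(f.x,1),np.std(f.fun).round(2))
im=c['pixels'][:,:,::-1].copy(); im=cv2.convertScaleAbs(im,alpha=4,beta=10)
im=cv2.resize(im,None,fx=4,fy=4,interpolation=cv2.INTER_CUBIC)
for r,z,col in((55.5,38,(0,0,255)),(23,60,(0,255,0)),(12,94,(255,255,0)),(46,90,None)):
    if col:
        for th in np.linspace(0,6.28,60):
            q=proj(c,(516+r*np.cos(th),-304+r*np.sin(th),z)); cv2.circle(im,(int(q[0]*4+2),int(q[1]*4+2)),1,col,-1)
u,v=[int(x*4) for x in proj(c,(516,-304,50))]
lid=im[max(v-280,0):v+240,u-280:u+280]; cv2.imwrite('pics/w6b.png',lid); print(u-280,max(v-280,0))
```

```text
9.9 [ 588.22829491 -315.77796996  230.14058825] [-3.14130068e+00  1.14518941e-03  2.96917144e+00]
[ 518.0053733  -303.34777376  440.30506105] (np.float64(316.30759280629303), np.float64(116.52623593344383)) (np.float64(316.3927069900436), np.float64(116.69208578081538)) (np.float64(316.44010560173746), np.float64(116.7844446823363))
60 180 [ 517.3 -305.1   53.9] 1.01
90 180 [ 517.9 -305.    55.6] 1.5
120 99 [ 516.5 -305.6   55.1] 1.41
985 186
```

View pics/w6b.png

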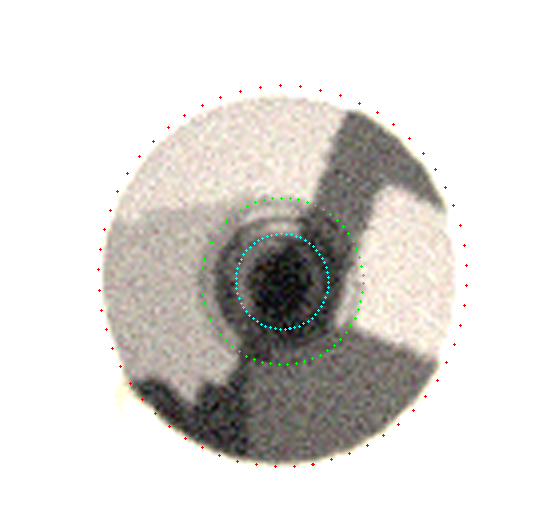

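The last view shows the lids concentric with my overlay to about 1.5 mm, with the cap disc at crop centre (280,281). That puts the lid axis at about (517,-305). Going to grasp the neck.

play_rows --pt "-0.035 0.005 0" --pt "-0.0712 0.011 -0.01" --pt "-0.0712 0.011 -0.05" --pt "-0.0712 0.011 -0.1" --pt "-0.0712 0.011 -0.14" --pt "-0.0712 0.011 -0.16" --pt "-0.0712 0.011 -0.166" --pt "-0.0712 0.011 -0.166" --yaw '[0,0,0,0,0,0,0,0]'

```text
clock: 10.95
eef_pos: [517.7, -304.5, 64.0]
eef_rot: [-3.141, 0.001, 2.971]
wrist_force: [-0.6, -0.5, 0.5]
finger_gap: 56.7
finger_force: 0.0
```

play_rows --pt "0 0 0" --pt "0 0 0" --pt "0 0 0" --pt "0 0 0" --pt "0 0 0" --yaw '[0,0,0,0,0]' --hand 0 --force 25

```text
clock: 11.58
eef_pos: [517.1, -304.8, 63.3]
eef_rot: [-3.142, -0.0, 2.97]
wrist_force: [-0.2, -0.2, 0.6]
finger_gap: 9.9
finger_force: 0.0
```

play_rows --pt "0 0 0" --yaw '[0]'

```text
clock: 11.7
eef_pos: [517.1, -304.8, 63.3]
eef_rot: [-3.142, 0.0, 2.97]
wrist_force: [0.2, 0.5, -0.1]
finger_gap: 1.1
finger_force: 0.0
```

Run:
```python
from h import *
d=grab('scene','s7.png'); c,s=wrist('w7.png'); print(s['finger_gap'],s['finger_force'])
# lid silhouette in scene: did it move? compare with first frame
a=load('scene0.png')['pixels'].astype(int); b=d['pixels'].astype(int)
print(proj(d,(517,-305,94)),proj(d,(517,-305,38)),proj(d,(517,-305,64)))
def dark(x): m=x[150:215,190:250].max(2)<70; ys,xs=np.nonzero(m); return xs.min()+190,xs.max()+190,ys.min()+150,ys.max()+150
print(dark(a),dark(b))
g=cv2.cvtColor(c['pixels'],cv2.COLOR_RGB2GRAY); print(proj(c,(517,-305,94)),proj(c,(517,-305,64)),proj(c,(517,-305,38)))
print(g[200:400:8,270:370:5])
```

```text
0.29676382901144577 0.0
(np.float64(214.5891273906264), np.float64(167.59585589795583)) (np.float64(217.65049597492873), np.float64(185.2610493421714)) (np.float64(216.24811624556548), np.float64(177.16881591151667))
(np.int64(190), np.int64(249), np.int64(150), np.int64(206)) (np.int64(190), np.int64(249), np.int64(150), np.int64(205))
(np.float64(316.62520160306167), np.float64(242.18065099946972)) (np.float64(316.6966273901015), np.float64(225.9146398752443)) (np.float64(316.7448601787239), np.float64(214.93044062733668))
[[ 16  10  14  10   8  14   7   3   9  15   1   7  14  13  11   7  13  14
    7  17]
 [ 13  14  13  16  13   8   1  13   3  10   0  12   6  13   9  11   8  15
    9  27]
 [ 14  17   8  13  13  18  14   1   5   9   1  10   2   6   9  12  10  15
   10  24]
 [ 20  18  29  12  18  13   8   7   2   5  12   0   5  16  13  12  20  27
   24  33]
 [ 20  25  22  15  10   9  38  52  51  22  32  54  52  37  14  17  17  24
   27  23]
 [ 21  19  23  24  24  50  51  52  51  15  25  50  47  55  42  22  30  26
   22  25]
 [ 47  42  48  51  42  54  56  49  55  10  22  49  50  53  
[... 856 characters left out ...]
  10  13
    1  11]
 [ 10   1  14   9  11  13   7   5  42  22  29  35   0  13   1  15  16  18
   15  13]
 [  8  11   6  13  11   9  11   9  42 207 189  31  13  11  13  10   6   0
   14  12]
 [  7  17   8   8   4  16   9   8  36 206 193  29   4   0   0   3  10   3
    1   8]
 [ 11   9   6  11  12  11   2  16  24 221 218   8   2   9  12   5  10  11
    6   5]
 [ 17  11  10   5   7  10   3  13  32 219 214   6   6   3   9   4   2  14
   14   3]
 [  0   8  12   8   7   8  15  10  29 198  35  40  36  35  29  28  40  35
   37  39]
 [ 34  35  41  35  36  37  37  37  34  35  34  39  37  36  38  38  40  35
   40  37]
 [ 10  10   5  10   9  11   7  10   7   0   9   5   1  12   0   8  13   7
   13   6]]
```

Run:
```python
from h import *
b=load('s7.png')['pixels'];a=load('scene0.png')['pixels']
ch="#@%*+=-:. "
for im in (a,b):
    g=cv2.cvtColor(im,cv2.COLOR_RGB2GRAY)[110:215,185:265]
    g=cv2.resize(g,(80,53),interpolation=cv2.INTER_AREA)
    for r in g: print(''.join(ch[min(9,int(np.sqrt(x/150)*9))] for x in r))
    print()
```

```text
.::------::......                                                 
           .:-===========------:::..                                            
      ...:---==============--------::                               ...::::::...
    .::-----================---------:.                          ..:--=========:
  .:--------================----------:                     ..:::::-===========-
  :---------===============----------==                   .::::::------=====---=
 .------------=========-------------===.                .::::::::-==============
 .-------------------------------======-               .:::::::::-==============
  :==-------------------------========-.               .:::-::::::--===========-
  :======--------------=====+=++++==--                 .--::-:::::::-----------:
   :=======================++++++=+-.                  .----::::::::-:::::::::::
    .-====================+++++++++-                    -===-------:--::-::::---
      ...:----=====------::=++++++++.                   .-========-=-=--------==
               ....        -++++++++-:......             .:-=
[... 5134 characters left out ...]
....-+++++================++++++++++++++++=---::::..         .::::::::
              .-=++++++++++=+++++++=+++++++++++++===--::::::::::....:.:::::::::.
               .-==++++++++++++++++++++++++++++==----::::::::::::::::::::::.    
                 --=====++=++++++++++++++====-------::::::::::::::::::::.       
                 .------=================--------:::::::::::::::::::::..        
                   ..:-----------------------:::::::::::::::::::::::.           
                        .....::::-......:::::::::::::::::::::::::..             
                                        ::::::::::...:::::::::::                
                                         .....        .....:..
```

Run:
```python
from h import *
d=load('s7.png')
for z in (63,94,120,140,160): print(z,np.round(proj(d,(517,-305,z)),1), np.round(proj(d,(517+10,-305,z)),1), np.round(proj(d,(517,-305+10,z)),1))
# top view now
c=grab('top','t8.png'); g=cv2.cvtColor(c['pixels'],cv2.COLOR_RGB2GRAY)
# earlier keeper images: finger in scene s3, TCP 543.5,-46.2,47.2
e=load('s3.png'); 
for z in (47,80,120,144): print(z,np.round(proj(e,(543.5,-46.2,z)),1))
g=cv2.cvtColor(e['pixels'],cv2.COLOR_RGB2GRAY)
ch="#@%*+=-:. "
for r in g[160:226:2,285:325]: print(''.join(ch[min(9,int(np.sqrt(x/150)*9))] for x in r))
g=cv2.cvtColor(load('w7.png')['pixels'],cv2.COLOR_RGB2GRAY)[150:280:3,250:390:2]
print()
for r in g: print(''.join(ch[min(9,int(np.sqrt(x/90)*9))] for x in r))
```

```text
63 [216.3 177.5] [214.4 179.4] [219.6 178.1]
94 [214.6 167.6] [212.6 169.5] [217.9 168.2]
120 [213.1 159.1] [211.1 161. ] [216.5 159.7]
140 [212.  152.4] [209.9 154.2] [215.3 153. ]
160 [210.8 145.6] [208.7 147.4] [214.2 146.2]
47 [302.4 206. ]
80 [301.8 195.1]
120 [301.1 181.5]
144 [300.6 173. ]
=+++++++++++++++++++++++++=::-=+*+++++++
=++++++++++++++++===+++++=-..  :+*++++++
.-=++++++++++++++==++=+++=-:..  ...-==++
   ....:-++++++++=====++++++====-::--===
 .  .    :-====+++=====-....:-+++++==-==
    .... .-============..  ..  ...-=====
.......:..-============.    .  ..:.:-===
 .  ....::-===+========.   ..:-=:. .====
  ... .  :-===+========---==++++=-:..-: 
... . ..:-====+======-=+++++++++=---.   
        ---===+======-=++*++*+++=-=-:   
      ..---============++++***+=----:   
       ::.-====+===-====++++==-----:    
         .-====+=========--------       
           :===+=======-----...       .:
           :===+=======:            .:::
   .       :===+=======:.          :::::
          .:===+=====-.         ..:-::::
          :--==-==-:..       ..:::::::::
          -=====-.     
[... 2975 characters left out ...]
-------------:----:----=%@+-:----:------==-++++=++=+.        
       :--------------------:---=#@+------:----------=+++*++          
         -=-=---------:---------+***--:-----------------==:           
          .----------:----------+**+--------------------:             
            :----------:--:-:---+**+----:--------------               
               -----:-----------+***-:--------:-----:                 
...  .  . .  .:+***+++++++++++=-+*+*-=+++++++++***+*=.. .....    . .  
*%%%%%%%#%%@*%%%%%%%*%%%%%%@%*+-+++*-=*%%%**%*%%%@@@*@%#*%%*%*%*@%%%%*
**%****#**@*%@***@**@**%%#@#%*+=+***=+*%*@*%%%*%%**@@*%%#%%**%*%%*%@@@
**%**%%%***%%%#*%%@**%@@%**@@%+-+-:*==%#%*%***%@%**%%@#*@*@*%%#*#%%@%%
```

play_rows --pt "0 0 0.03" --pt "0 0 0.08" --pt "0 0 0.13" --pt "0.035 -0.005 0.16" --pt "0.0712 -0.011 0.166" --pt "0.0712 -0.011 0.166" --pt "0.0712 -0.011 0.166" --yaw '[0,0,0,0,0,0,0]'

```text
clock: 12.72
eef_pos: [587.9, -315.7, 228.6]
eef_rot: [3.141, -0.001, 2.97]
wrist_force: [0.7, 0.5, -0.0]
finger_gap: 0.6
finger_force: 0.0
```

Run:
```python
from h import *
c,s=wrist('w9.png'); print(s['clock'],s['eef_pos'],s['eef_rot'],s['finger_gap'])
o=load('w6.png')
A=cv2.cvtColor(o['pixels'],cv2.COLOR_RGB2GRAY);B=cv2.cvtColor(c['pixels'],cv2.COLOR_RGB2GRAY)
for g in (A,B):
    m=(g[40:200,220:420]<110).astype(np.uint8); n,l,st,ce=cv2.connectedComponentsWithStats(m); i=l[116-40+20,316-220]; i=l[76,96]; print(st[i]+np.array([220,40,0,0,0]),ce[i]+[220,40])
ch="#@%*+=-:. "
for g in (A,B):
    for r in g[96:140:2,290:345]: print(''.join(ch[min(9,int(np.sqrt(x/60)*9))] for x in r))
    print()
```

```text
12.725 [ 587.85477438 -315.68985695  228.6373005 ] [ 3.14128391e+00 -1.00927149e-03  2.96981881e+00] 0.6134774406349167
[  270    40   150   159 16702] [345.75368219 118.01424979]
[  270    40   150   160 16843] [345.86570088 118.52965624]
.:............:.::::::::::.:::::..:-=======-=-----::...
..:.:::::.:::.:::::::::.::::::-::--=--=-=====-=-=:.....
:::::::::::::::-:::..::::::::::--=+=====---====--:... .
::::::::.:::----:------::::::---++==+=+*===--=-=:......
::::..::::::---===------:-:::--=+++*+=+===+=---:.......
::::.::::-----=+==--===--==+++++++*+++++====--:........
:::::::-----=+*+========+==+%*++++%+=+*+===+--:.. .....
:::::::--:-=++======-+++%*%%*%*+==+****++++=-:.........
:.::::----=======--=+++@%#***%#%+*+*+**+++===:.... ... 
.::.::---==+====--=+*+%%##%*%***+*+=+++++==-::.........
::::::----=+++==-=+*%+@*@@%#%*@*+@+++**+%=-:::.. ... ..
::::::----++++==-=+*+*%***%@@%##@*=+=**++=-:.::........
::.:::-:--=++%*+--=*+%%%@%%@#%@%+++++=+++-:.::.... .. .
::::::--:--+++++=-==@@%#@@#*@%%+*%++***+=-::::.........
::::::::-:-=+*++++==+*#*+%%%%***+=***@+=::.:::....  .. 
:::::::::----++++++*
[... 904 characters left out ...]
@%@#+*++*+@+*+*=-::.... ....
:::::-::--=+=*====++*+**@%@@%%#*+%+=+%%*++-:::.........
::::::---=++*+*--=%++**@#@%@%*%@*%==+*+*++-:::::..... .
:::::---:==*+++=--+*%+%##*%##*%*+@+++***+=-::::........
.:::::----=+*+++-==*%+%@@#%%##@**+++*+++=-:::..........
::::::---:-=+*++++=+*%%*@@%#@*@**++**+*+--.:-:.........
::::::::-----+*+%=+%@@%+%%%+%#+**+++*+=-:.:.:..........
:::::::::----=+*++=%@**%%@**%+#*@+++*=-:::::::...... ..
:::::::::::--:-=+*++++*@#++%#+++*+*++++-===----::......
:::::::::::---:-=+%=+*@*+*%*+++@++====-==-===-=--=-::::
:::::::::::::--=+*+++=+*=++*+*+++========+==-=======--=
::::::::::::::-=++*+*+++=+=++=+++======-===-=-=-==-=---
::::::::::::::-=+=++======+=++==-==-===-====--=--=--===
```

Run:
```python
from h import *
print('gpo',manip.grip_point_offset,[x for x in dir(manip) if x[0]!='_'])
c=load('w7.png'); T=np.array(c['T_tool_cam'])
def pt(p):
    q=np.linalg.inv(T)@np.array([*p,1]); return round(c['cx']+c['fx']*q[0]/-q[2],1),round(c['cy']-c['fy']*q[1]/-q[2],1)
for k in (0,-10,-20,-30,-40): print(k,pt((0,0,k)),pt((8,0,k)),pt((8,15,k)),pt((-8,0,k)))
g=cv2.cvtColor(c['pixels'],cv2.COLOR_RGB2GRAY); print(g[218:250:2,300])
d=load('s7.png')
```

```text
gpo 18.8 ['Unreachable', 'grip_point_offset', 'sign_off']
0 (np.float64(317.0), np.float64(225.7)) (np.float64(317.0), np.float64(214.5)) (np.float64(339.1), np.float64(214.5)) (np.float64(317.0), np.float64(236.7))
-10 (np.float64(317.0), np.float64(230.6)) (np.float64(317.0), np.float64(219.0)) (np.float64(340.1), np.float64(219.0)) (np.float64(317.0), np.float64(242.1))
-20 (np.float64(317.0), np.float64(236.0)) (np.float64(317.0), np.float64(223.8)) (np.float64(341.2), np.float64(223.8)) (np.float64(317.0), np.float64(247.9))
-30 (np.float64(317.0), np.float64(241.9)) (np.float64(317.0), np.float64(229.2)) (np.float64(342.4), np.float64(229.2)) (np.float64(317.0), np.float64(254.4))
-40 (np.float64(317.0), np.float64(248.4)) (np.float64(317.0), np.float64(235.1)) (np.float64(343.8), np.float64(235.1)) (np.float64(317.0), np.float64(261.5))
[ 5  1  1  8  4 11  1 38 50 55 52 51 48 47 52 56]
```

The images settle it: in both scene and wrist views the fingertips end about 30 mm above the reported TCP, so the fingers closed just above the neck. The lid hasn't moved. I'll descend about 27 mm deeper, which is safe either way because the open gap of 56 mm clears the 46 mm collar.

play_rows --pt "-0.035 0.005 0" --pt "-0.071 0.011 -0.02" --pt "-0.071 0.011 -0.07" --pt "-0.071 0.011 -0.12" --pt "-0.071 0.011 -0.16" --pt "-0.071 0.011 -0.18" --pt "-0.071 0.011 -0.19" --pt "-0.071 0.011 -0.19" --yaw '[0,0,0,0,0,0,0,0]' --hand 0.58

```text
clock: 13.78
eef_pos: [517.1, -304.8, 39.5]
eef_rot: [3.142, -0.0, 2.97]
wrist_force: [-0.5, -0.0, -0.5]
finger_gap: 54.2
finger_force: 0.0
```

play_rows --pt "0 0 0" --pt "0 0 0" --pt "0 0 0" --pt "0 0 0" --pt "0 0 0" --yaw '[0,0,0,0,0]' --hand 0 --force 25

```text
clock: 14.4
eef_pos: [517.5, -305.0, 39.5]
eef_rot: [-3.141, 0.0, 2.97]
wrist_force: [-0.5, -0.6, 1.8]
finger_gap: 23.6
finger_force: 25.0
```

play_rows --pt "0 0 0.005" --pt "0 0 0.015" --pt "0 0 0.03" --pt "0 0 0.05" --pt "0 0 0.07" --pt "0 0 0.09" --pt "0 0 0.11" --pt "0 0 0.125" --pt "0 0 0.13" --pt "0 0 0.13" --yaw '[0,0,0,0,0,0,0,0,0,0]' --force 40

```text
clock: 15.65
eef_pos: [517.3, -304.8, 169.2]
eef_rot: [3.142, -0.0, 2.97]
wrist_force: [0.1, -0.0, -2.7]
finger_gap: 23.0
finger_force: 40.0
```

play_rows --pt "0.004 0.011 0" --pt "0.011 0.03 0" --pt "0.022 0.06 0" --pt "0.035 0.095 0" --pt "0.048 0.13 0" --pt "0.06 0.165 0" --pt "0.073 0.2 0" --pt "0.086 0.235 0" --pt "0.097 0.265 0" --pt "0.107 0.292 0" --pt "0.114 0.312 0" --pt "0.1195 0.327 0" --yaw '[0,0,0,0,0,0,0,0,0,0,0,0]'

```text
clock: 17.15
eef_pos: [636.9, 23.7, 169.1]
eef_rot: [-3.142, -0.0, 2.971]
wrist_force: [-0.2, 0.0, -2.5]
finger_gap: 23.2
finger_force: 40.0
```

play_rows --pt "0 0 0" --pt "0 0 0" --yaw '[0,0]'

```text
clock: 17.4
eef_pos: [636.7, 21.5, 169.2]
eef_rot: [-3.141, -0.0, 2.969]
wrist_force: [-0.1, -1.3, -2.5]
finger_gap: 23.2
finger_force: 40.0
```

Run:
```python
from h import *
d=grab('scene','s10.png'); c,s=wrist('w10.png'); e=grab('top','t10.png'); print(s['eef_pos'],s['eef_rot'],s['finger_gap'],s['wrist_force'])
x,y,z=s['eef_pos']; L=(x,y,z-39.5+77)
print('lid pt',L, 'scene neck',proj(d,L),'cap top c',proj(d,(L[0],L[1],L[2]-39)),'cap low',proj(d,(L[0],L[1],L[2]-62)),'rim',proj(d,(637,22,90)))
g=cv2.cvtColor(d['pixels'],cv2.COLOR_RGB2GRAY); ch="#@%*+=-:. "
for r in g[100:270:3,240:400:2]: print(''.join(ch[min(9,int(np.sqrt(v/150)*9))] for v in r))
```

```text
[636.72261247  21.39192967 169.30697194] [-3.14142093e+00  2.06530853e-05  2.96895294e+00] 23.10394865081462 [ 0.55811015 -0.05571914 -3.3211895 ]
lid pt (np.float64(636.7226124738363), np.float64(21.391929667050498), np.float64(206.8069719356766)) scene neck (np.float64(312.1360994435777), np.float64(175.4890461274841)) cap top c (np.float64(312.71184022564654), np.float64(190.75409118226673)) cap low (np.float64(313.0399096528728), np.float64(199.45244075845764)) rim (np.float64(313.99767508682027), np.float64(219.45110818864728))
                      --===+*+*+**********.               ++***********%*%%*****
                     .::===========+==**==.              -+*+**+*++********++++*
                   :=+++=====+=======+**==:             .******+*+*+*++*+**+++++
                 -++++++=============+**==:             ++*+*++++++*+++*++*+*+**
              .-=+++++++=====+*======+*+==:      ......=++++*+++++*+++++*+++*+++
             ==+===+=+++=============++*==:.    ..... :+++++++*+++++*+++++***+++
             =++++++++++=============++***+*+**=-:. .:+++++++++++++++++++++
[... 3334 characters left out ...]
       ...........-+++++++++++++++++++++++++---------....-               
            .............:=++++++++++++++++++++++++---------..:-                
          ................==++++++++++++++++++++++-------------                 
         ..:.............-.+=++++++++++++++++++++=-----------:.                 
       ...................:.=++=++++++++++++++++------------:::                 
       :-:..................:.:++==++++++++++::------------:::                  
          .--:................-::...::::..::--.....-------:::                   
              :--:.................::--:.............:---:::                    
                  --:.................................:-:::
```

play_rows --pt "0 0 -0.008" --pt "0 0 -0.018" --pt "0 0 -0.028" --pt "0 0 -0.035" --pt "0 0 -0.037" --pt "0 0 -0.039" --pt "0 0 -0.041" --pt "0 0 -0.041" --yaw '[0,0,0,0,0,0,0,0]'

```text
clock: 18.55
eef_pos: [636.8, 22.2, 128.2]
eef_rot: [3.142, -0.0, 2.97]
wrist_force: [-0.0, 0.2, -2.3]
finger_gap: 23.0
finger_force: 40.0
```

play_rows --pt "0 0 -0.001" --pt "0 0 -0.002" --pt "0 0 -0.003" --pt "0 0 -0.004" --pt "0 0 -0.004" --yaw '[0,0,0,0,0]'

```text
clock: 19.18
eef_pos: [636.8, 22.2, 124.2]
eef_rot: [-3.142, -0.0, 2.97]
wrist_force: [0.2, -0.2, -2.8]
finger_gap: 23.2
finger_force: 40.0
```

play_rows --pt "0 0 -0.001" --pt "0 0 -0.002" --pt "0 0 -0.003" --pt "0 0 -0.004" --pt "0 0 -0.005" --pt "0 0 -0.005" --yaw '[0,0,0,0,0,0]'

```text
clock: 19.92
eef_pos: [636.8, 22.2, 119.1]
eef_rot: [3.142, -0.0, 2.97]
wrist_force: [0.6, -0.2, -2.3]
finger_gap: 22.9
finger_force: 40.0
```

play_rows --pt "0 0 -0.001" --pt "0 0 -0.002" --pt "0 0 -0.003" --pt "0 0 -0.003" --yaw '[0,0,0,0]'

```text
clock: 20.42
eef_pos: [636.8, 22.2, 116.2]
eef_rot: [3.142, -0.0, 2.97]
wrist_force: [0.0, 0.3, -1.8]
finger_gap: 23.3
finger_force: 40.0
```

play_rows --pt "0 0 -0.0005" --pt "0 0 -0.001" --pt "0 0 -0.0015" --pt "0 0 -0.0015" --yaw '[0,0,0,0]'

```text
clock: 20.92
eef_pos: [637.0, 22.1, 115.4]
eef_rot: [-3.142, 0.001, 2.97]
wrist_force: [-2.8, -1.9, 5.4]
finger_gap: 23.6
finger_force: 40.0
```

play_rows --pt "0 0 0.0006" --pt "0 0 0.0006" --pt "0 0 0.0006" --yaw '[0,0,0]' --force 5

```text
clock: 21.3
eef_pos: [636.9, 22.1, 115.3]
eef_rot: [-3.142, 0.0, 2.97]
wrist_force: [1.2, -1.3, 1.1]
finger_gap: 23.4
finger_force: 5.0
```

play_rows --pt "0 0 0" --pt "0 0 0" --pt "0 0 0" --pt "0 0 0" --yaw '[0,0,0,0]' --hand 0.64

```text
clock: 21.8
eef_pos: [636.9, 22.2, 115.3]
eef_rot: [3.142, -0.0, 2.97]
wrist_force: [-0.0, 1.3, 0.3]
finger_gap: 58.6
finger_force: 0.0
```

Run:
```python
from h import *
d=grab('scene','s11.png'); c,s=wrist('w11.png'); print(s['eef_pos'],s['finger_gap'],s['finger_force'],s['wrist_force'])
print(proj(d,(637,22,114)),proj(d,(637,22,91)),proj(d,(637,22,170)))
g=cv2.cvtColor(d['pixels'],cv2.COLOR_RGB2GRAY); ch="#@%*+=-:. "
for r in g[130:250:3,260:370:2]: print(''.join(ch[min(9,int(np.sqrt(v/150)*9))] for v in r))
```

```text
[636.81948147  22.20285031 115.3231618 ] 59.61423588226523 0.0 [-0.46193418  0.21044662 -0.41999917]
(np.float64(313.6774113022431), np.float64(210.89030278266173)) (np.float64(313.9844932858442), np.float64(219.09875229175577)) (np.float64(312.8970902978098), np.float64(190.03194603159702))
          :=+++=============**+==       -==++*+++++++++
        -=+=+=+==+==========**+==       :+:---==+++++++
      -==++=+++====++++=====**+==        =++====+++==++
    :=+======++=============+*+==.        :++++=======-
    -++++++++++=============+*******+-:.   ::-*+++=====
    :==+++==++++++++======-=++**************+++++=+++++
     :-====-=====+++++++++==+*+*+=====++**++++++*.   ..
      --======+++++++=++*++++*+++*++==+*+*+++++**.  -::
==:::.--===+++++==+++= ..-=+++****++**+*+++++**=: ::---
=---::---  :++++=++===:.    .. -*+**++++=+++*+== ::::::
====:::::   .++++====++++=-:..+++*+*+++**++*====:::::::
===-:::::        -==== ..:=+++++++++**==*++====-:::::::
:::::::-=.       -====::. .  +****==++=======- ::::::::
:::::-===.       :==++:=.    +*+**=+++======  :::::::::
--======.       ::==++.
[... 731 characters left out ...]
++++*+++++++++-::::::::::::-:
               -==++++++++++++++++++++++-::::::::::::::
     .         :====+=++++++++++++++++++-::::::::::::::
               :++=========+++++++++++++-::::::::::::::
             ..:=+++============++++++++--:::::::::::::
            ....:+++++++++=++++++++++++--------::::::::
          .......:++++++++++++*++*++++:::-----------:::
         .......:.=+++++++++++++++++++==:::. .------...
        .........=++++++++++++++++++++======:-==----.=:
       .........=+++++++++++++++++++++++-=======---....
     .........-=+=++++++++++++++++++++++=--=====--.....
    ..........--+++++++++++++++++++++++++--------.....-
  .............:==+++++++++++++++++++++++--------...:-
```

play_rows --pt "0 0 -0.005" --pt "0 0 -0.01" --pt "0 0 -0.015" --pt "0 0 -0.02" --pt "0 0 -0.024" --pt "0 0 -0.025" --pt "0 0 -0.025" --yaw '[0,0,0,0,0,0,0]'

```text
clock: 22.78
eef_pos: [636.9, 22.2, 90.4]
eef_rot: [-3.142, 0.0, 2.97]
wrist_force: [-0.2, 0.1, -0.9]
finger_gap: 59.8
finger_force: 0.0
```

play_rows --pt "0 0 0" --pt "0 0 0" --pt "0 0 0" --pt "0 0 0" --yaw '[0,0,0,0]' --hand 0.4 --force 15

```text
clock: 23.28
eef_pos: [636.9, 22.2, 90.5]
eef_rot: [3.142, 0.0, 2.97]
wrist_force: [0.5, -0.3, 1.0]
finger_gap: 45.0
finger_force: 15.0
```

play_rows --pt "0 0 0.001" --pt "0 0 0.003" --pt "0 0 0.006" --pt "0 0 0.01" --pt "0 0 0.015" --pt "0 0 0.02" --pt "0 0 0.025" --pt "0 0 0.025" --yaw '[0,0,0,0,0,0,0,0]' --force 25

```text
clock: 24.28
eef_pos: [637.0, 22.2, 115.8]
eef_rot: [3.142, 0.001, 2.97]
wrist_force: [-0.2, -0.7, -1.5]
finger_gap: 44.5
finger_force: 25.0
```

play_rows --pt "0 0 0.006" --pt "0 0 0.014" --pt "0 0 0.023" --pt "0 0 0.032" --pt "0 0 0.041" --pt "0 0 0.05" --pt "0 0 0.058" --pt "0 0 0.065" --pt "0 0 0.07" --pt "0 0 0.073" --pt "0 0 0.073" --pt "0 0 0.073" --yaw '[0,0,0,0,0,0,0,0,0,0,0,0]'

```text
clock: 25.78
eef_pos: [636.7, 22.2, 188.1]
eef_rot: [-3.142, -0.0, 2.97]
wrist_force: [-0.4, -0.2, -0.8]
finger_gap: 44.5
finger_force: 25.0
```

Run:
```python
from h import *
d=grab('scene','s12.png'); c,s=wrist('w12.png'); print(s['eef_pos'],s['finger_gap'],s['finger_force'],s['wrist_force'])
for z in (170,119,90,212,189): print(z,proj(d,(637,22,z)))
g=cv2.cvtColor(d['pixels'],cv2.COLOR_RGB2GRAY); ch="#@%*+=-:. "
for y in range(100,250,3): print(y,''.join(ch[min(9,int(np.sqrt(v/150)*9))] for v in g[y,260:370:2]))
```

```text
[636.75181296  22.17941826 188.05823649] 44.46425773947295 24.9630965734832 [ 0.93785382 -0.83708346 -0.37268271]
170 (np.float64(312.8970902978098), np.float64(190.03194603159702))
119 (np.float64(313.6096496562274), np.float64(209.07900130723618))
90 (np.float64(313.99767508682027), np.float64(219.45110818864728))
212 (np.float64(312.27939988061416), np.float64(173.52078330448487))
189 (np.float64(312.62124844836103), np.float64(182.6585603736584))
100        :=+++++=============***==:               *******
103     .-++++++++====+*+======+**==:              -***+++*
106    ====+++++++=============+**==:.            .*+**++++
109    +++++++++++=============+********+-::.  .::+++*+++++
112    ===++++=+++++++++========*******++*******++++++*+*++
115    ---==========++*+*++*+++++**++=====*****+++++**++*++
118     :-=======++++====+++**+*******++++*+*++++++**=+*+++
121     :-=++===++++++++*++..-==+++*****++*+++++++*+=++*+++
124     .--=:   +++++=++++:     .+++++****+++++**+==+++*+++
127      .:     +++++=++++++=-:=+++++**+*******+====+=+++++
130               .-+:-===. -++++*++-=+**:-==
[... 1653 characters left out ...]
   -++++++++++++++*++++++::::::::::::::::
217      .           ++++++++++++++++++++++-:::::::::::::::
220                ..+++++++++++++++++++*++-:::-:--::::::::
223              ..::=++++++++++++++++++++=----::-:::::::::
226             .....:++++++++++++++++++++---------::-:::--
229           ....::::++++++++++++++++++++=-::.---------:::
232          ........:+++++++++++++++++++*===-:. ..:.----..
235         ....:.::.-+++++++++++++++++++++=====::-=:----=:
238       ..........-=++++++++++++++++++++++-=======----...
241      ..........==++++++++++++++*++++++++=--=====---....
244     ...........:+++++++++++++++++++++++++---------....-
247   .............:=+++++++++++++++++++++++=---------..:-
```

```bash
python3 -c "
from cell import manip; print(manip.sign_off())"
```

```text
the job is handed in; nothing more can be done
None
```

I handed the job in with the keeper bar shut, the funnel lid seated on the tank, and the cap held level and still, its lower edge about 19 mm above the neck top. The first close on the neck missed because the fingertips sit about 30 mm above the reported TCP. The lids did not move, and the second try worked.

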